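# Change over and scan the next specimen cup at the bench scanner

## Robot

A 6-joint arm with a two-finger parallel gripper is mounted at the origin on a cart in front of the work surface, level with it; the furniture and walls round the work are solid. World frame = base frame: x ahead of the robot, y to its left, z up, the work surface at z = 0. Lengths are in m, angles in rad, forces in N, time in s.
With the tool pointing down it reaches from about 0.275 to 0.875 m from the base axis. Payload 12.5 kg.
Tool frame: the origin (TCP) lies on the centre line of the jaws, within the pads' length; the fingertips stand r.finger_overhang ahead of it and the grasp point (between the pads) lies 3 mm ahead of it (r.finger_overhang is the distance from the TCP to the fingertips, in m); z points along the fingers, y is the direction in which the jaws open and shut (so a half turn about z gives the same grasp; the last joint's range is limited). The gripper opens to 85 mm and grips with 20 to 120 N. Pads are 22 mm wide; open, the fingers measure 114 mm over their backs; the gripper's body (76 mm by 85 mm) begins 54 mm behind the grasp point. The pads swing forward as they close: fully open they stand 13 mm farther back than shut.
Start: joints at [1.221, 0.351, 1.652, -0, 1.139, -0.085], TCP at [0.144, 0.531, 0.253] pointing down, gripper open.
Joint ranges: [-2.75, 2.75], [-0.79, 2.1], [0.01, 2.65], [-1.57, 4.71], [0.07, 3.14], [-2.87, 2.87]. Speed limits (rad/s): [2.22, 2.22, 2.79, 3.14, 3.14, 3.14].

## Interface

Orientations are given as a unit quaternion [x, y, z, w].
In Python, from cell import r, optics gives the robot as it stands. The module is installed in compiled form; this text tells all that it offers. Calls block until the motion is done:
- r.move_to(position, orientation): joint-space move of the TCP to a pose.
- r.move_linear(position, rot=None, vel=0.15): straight line of the TCP; rot=None keeps the orientation; vel is the mean speed in m/s.
- r.set_joints(angles): joint-space move.
- r.set_gripper(opening, squeeze=None): opening from 0.0 (shut) to 1.0 (fully open); squeeze is the grip in N (None keeps the last); returns when the fingers have stopped.
- r.sleep(seconds).
- r.inverse_kinematics(position, orientation): joint angles nearest the present ones, or None.
- optics.get_image(name): name is "scene" or "top" or "wrist"; returns a dict with "pixels" (420x560x3 uint8, red, green, blue), "depth" (420x560 float32, m along the optical axis (not along the pixel's ray), 0 where there is no reading), "fx", "fy", "cx", "cy" (pixels), "camera_from_world" (4x4, takes a point from world to camera coordinates); the wrist camera has in their place "mount" (4x4, takes a point from camera to tool coordinates, whose origin is the TCP and whose axes are the flange's). Camera axes: x right, y down, z forward; pixel columns grow to the right and rows downward; lengths in m; the calibration is good to about 2 mm. A picture is of the moment at which its call begins: read the wrist's pose just before it.
A pose or a line that the arm cannot do raises r.PlanningError and nothing moves.
- r.hand_in(): hands the job in, once; it reports no verdict.
Readings, each from a call of its own:
- r.current_t(): time.
- r.current_q(): joint angles.
- r.current_qvel(): joint speeds.
- r.current_effort(): joint torques, N m.
- r.current_tool_pos(): TCP position.
- r.current_ee_rot(): TCP orientation.
- r.current_contact_force(): force on the tool from outside, world axes, zero at the start.
- r.current_torque(): the same for the moment, N m.
- r.current_opening(): opening from 0.0 (shut) to 1.0 (fully open).
Only numpy, scipy, OpenCV 4.12 (cv2) and the standard library are available. Lean on these libraries where they do the work, as an engineer would, in place of code of your own. Each camera call takes 0.05 s, during which the arm holds its last target.

## Task

The specimen cup on the scanning stand has been read already: put it gently back in the empty place of the white two-place carrier. Then take the waiting cup out of the carrier, stand it gently in the middle of the stand's round pad with its barcode squarely facing the scanner's window, let go of it, squeeze the scanner's trigger fully in against the grip, hold it in for half a second and let it spring back. Finally put that cup, too, back upright in the carrier, and leave the other things on the bench alone.

Things in the scene. Friction and masses are not known exactly. Their poses are not given: they have to be found in the camera images.
- stand: fixed scanning stand: grey steel plate 8 mm thick, covering x -36..36, y -36..94 mm (round the pad) and x -36..75, y 94..224 mm (under the scanner). Origin on the bench under the centre of its round pad; z up, +y from the pad to the scanner, +x roughly away from the robot. Yaw varies. The scanner lies on its side in a cradle on the plate, see scanner and squeeze_point
- scanner: dark pistol-shaped scanner, strapped down in the stand; frame as squeeze_point. Its head, 118 mm long, lies level along the stand's y from y = 76 mm (dark window, facing the pad) to 195 mm, axis at stand x = 0, z = 46 mm; highest point z = 84 mm. Its grip rises from the head, away from the robot, 35 degrees from level, to the butt near stand x 92, y 170 mm, top at z = 125 mm
- pad (a point): centre of the top of the stand's round black rubber pad (54 mm across, its top 12 mm above the bench); axes as stand
- read_point (a point): where the middle of the barcode must come: from pad 23.5 mm towards the scanner (stand +y) and 28 mm up; axes as stand. The window is 52 mm further along +y
- squeeze_point (a point): where to squeeze the grip. x: along the grip to its butt; y: from trigger to back of grip; z: out of the scanner's upper side, leaning 35 degrees from vertical towards the stand's -x. Back of grip at y = 19 mm; trigger's face here at y = -29 mm at rest, -19 mm fully in; its tip at x = 10, y = -34 mm at rest. Grip z -15..15 mm, 40 mm of air under it. Head and strap at x < -23 mm, up to z = 34 mm
- scanner_grip: the fixed dark pistol grip (27 mm deep, y -8..19; 30 mm thick; x to 60 mm, at the butt y -11..24 and z -17..17); axes as squeeze_point
- trigger (a joint): grey sprung trigger blade in front of the grip, 45 mm long, 20 mm wide in z, hinged at its head end (x = -30, y = -13 mm from squeeze_point, hinge along z). 0 = at rest, sprung out; 0.33 rad = fully in. Needs about 4 N at first and 8 N fully in; springs back by itself
- trigger_blade (a point): point on the front face of the trigger, 30 mm from its hinge; moves with it
- carrier: fixed white open carrier with two places side by side along its y, 78 x 150 mm outside, walls 4 mm thick and 24 mm high, floor 4 mm thick, each place 70 mm (x) by 69 mm (y); lugs 14 mm long on both ends. Origin under its centre at bench level, z up. An analyser 190 mm high stands behind it, from x = 0.70 m of the robot's frame
- place_0 (a point): centre of the floor of the carrier's place at its -y end (floor 4 mm above the bench); the waiting cup stands in this place at the start
- place_1 (a point): centre of the floor of the carrier's place at its +y end (floor 4 mm above the bench); empty at the start
- read_cup: specimen cup that stands on the pad at the start: body 45 mm across, screw lid 49 mm across from 48 to 60 mm above its foot, 60 mm tall, 50 to 100 g. Origin at the centre of its underside, z up through the lid; barcode label on the side of its -x axis
- waiting_cup: specimen cup that stands in the carrier at the start; same size and frame as read_cup, barcode on the side of its -x axis
- waiting_cup_label (a point): middle of the waiting cup's barcode label (30 mm tall, 36 mm wide round the cup, black upright bars on white), 23.5 mm from the cup's axis along its -x, 28 mm above its underside
- microscope: fixed microscope right of the stand, about 0.6 m tall, in the robot's way between its right and left. Origin at its foot. In the robot's frame its base lies within y -0.09..0.08 m, its black stage (x 0.41..0.61, z 0.22..0.235 m) reaches out to y = 0.135 m, its eyepieces stick out to x = 0.367 m at y -0.02..0.10, z 0.38..0.44 m
- stain_flask: dark stain flask, 44 mm thick, 94 mm tall, on the bench; leave alone. Origin at the centre of its underside
- strips: test-strip canister, 40 mm thick, 93 mm tall; leave alone. Origin at the centre of its underside
- glass_beaker: glass beaker, 62 mm wide, 72 mm tall; leave alone. Origin at the centre of its underside
- dish: petri dish, 62 mm wide, 15 mm high; leave alone. Origin at the centre of its underside
- tape: roll of paper tape lying flat, 96 mm wide, 25 mm high; leave alone. Origin at the centre of its underside
Not all that is in view belongs to the job. Several things have the shape of the carrier; the one meant has the colours described above.

How it is judged:
On the way, in this order (a step that is already met when the one before it is completed fails the run):
1. the cup that was read stands upright in the carrier, let go (((horizontal distance between read_cup and place_0 below 0.018 m and z of read_cup in the frame of carrier between -0.002 and 0.012 m) or (horizontal distance between read_cup and place_1 below 0.018 m and z of read_cup in the frame of carrier between -0.002 and 0.012 m)) and angle between read_cup's own z axis and vertical below 0.12 rad and linear speed of read_cup below 0.02 m/s and contact force between the fingers and read_cup below 0.05 N), for 0.2 s.
2. the waiting cup stands on the pad, let go, its barcode facing the window (horizontal distance between waiting_cup and pad below 0.015 m and distance between waiting_cup_label and read_point below 0.015 m and angle between waiting_cup's own z axis and vertical below 0.12 rad and linear speed of waiting_cup below 0.02 m/s and contact force between the fingers and waiting_cup below 0.05 N), for 0.2 s.
3. the trigger is squeezed fully in between the fingers and the grip and held, the cup standing in front of the window (all of step 2 and value of joint trigger above 0.27 rad and contact force between the fingers and scanner_grip above 1 N), for 0.3 s.
4. the trigger has sprung back and the cup still stands in front of the window (all of step 2 and value of joint trigger below 0.04 rad), for 0.1 s.
At the end, for the whole second after the job is handed in: Both cups stand at rest and let go in the carrier's two places: upright within 7 degrees, within 18 mm of the middle of a place, foot on the carrier's floor (less than 12 mm above the bench); the trigger is back out (below 0.04 rad) (all of step 1 and ((horizontal distance between waiting_cup and place_0 below 0.018 m and z of waiting_cup in the frame of carrier between -0.002 and 0.012 m) or (horizontal distance between waiting_cup and place_1 below 0.018 m and z of waiting_cup in the frame of carrier between -0.002 and 0.012 m)) and angle between waiting_cup's own z axis and vertical below 0.12 rad and linear speed of waiting_cup below 0.02 m/s and contact force between the fingers and waiting_cup below 0.05 N and value of joint trigger below 0.04 rad); the robot touches nothing.
It fails at once if a cup is dropped or banged down on the stand or the carrier, over 40 N (contact force between any of read_cup, waiting_cup and stand above 40 N or contact force between any of read_cup, waiting_cup and carrier above 40 N).
It fails at once if a cup is tipped by more than 40 degrees (angle between any of read_cup, waiting_cup's own z axis and vertical above 0.7 rad).
It fails at once if a bystander is pushed more than 30 mm or tipped over (distance of any of stain_flask, strips, glass_beaker, dish, tape from where it was at the start of the episode above 0.03 m or angle between any of stain_flask, strips, glass_beaker, dish, tape's own z axis and vertical above 0.5 rad).
It also fails if it takes over 72 s, if anything falls off the work surface, if the arm or the gripper's body presses on something with over 40 N, if the wrist force passes 120 N, or if a joint passes its speed limit or range.

## Working session

There is one attempt and no reset: what is moved stays moved. The work goes in short steps, each a Python script; the robot and the scene stay as the last script left them, time stands still between calls to the robot, and variables do not carry over. Pictures are saved under pics/ and viewed, and the job is handed in when it is done.

```bash
mkdir -p pics; cat > h.py <<'E'
import numpy as np, cv2
from scipy.spatial.transform import Rotation as R
from cell import r, optics
def snap(name,fn):
    d=optics.get_image(name); np.savez(fn,**{k:v for k,v in d.items()})
    cv2.imwrite(f'pics/{fn}.png',cv2.cvtColor(d['pixels'],cv2.COLOR_RGB2BGR)); return d
def load(fn): return dict(np.load(fn+'.npz',allow_pickle=True))
def w2c(d):
    return d['camera_from_world']
def pix2w(d,u,v,z=None):
    T=np.linalg.inv(w2c(d))
    ray=np.array([(u-d['cx'])/d['fx'],(v-d['cy'])/d['fy'],1.0])
    if z is None:
        p=ray*d['depth'][int(round(v)),int(round(u))]
        return T[:3,:3]@p+T[:3,3]
    a=T[:3,:3]@ray; s=(z-T[2,3])/a[2]; return T[:3,3]+s*a
def cloud(d):
    h,w=d['depth'].shape; u,v=np.meshgrid(np.arange(w),np.arange(h)); D=d['depth']
    P=np.stack([(u-d['cx'])/d['fx']*D,(v-d['cy'])/d['fy']*D,D],-1)
    T=np.linalg.inv(w2c(d)); W=P@T[:3,:3].T+T[:3,3]; W[D==0]=np.nan; return W
def proj(d,P):
    T=w2c(d); c=T[:3,:3]@np.asarray(P)+T[:3,3]; return d['fx']*c[0]/c[2]+d['cx'],d['fy']*c[1]/c[2]+d['cy']
E
python3 - <<'E'
from h import *
print(r.current_t(),r.finger_overhang,r.current_tool_pos(),r.current_ee_rot())
snap('scene','s0');snap('top','t0');d=snap('wrist','w0');print(d['mount'],d['fx'])
for n in('s0','t0'):
    d=load(n);print(np.linalg.inv(d['camera_from_world']).round(3),d['fx'])
E
```

```text
0.0 0.022 [0.1438043  0.53053879 0.25275429] [ 1.32013817e-01  9.91247696e-01 -5.86690166e-04 -1.18725904e-04]
[[-3.68336687e-04 -9.53021875e-01 -3.02901256e-01  7.63007536e-02]
 [ 9.99999813e-01 -2.03027092e-04 -5.77242106e-04  3.93584936e-04]
 [ 4.88627193e-04 -3.02901412e-01  9.53021771e-01 -1.20320192e-01]
 [ 0.00000000e+00  0.00000000e+00  0.00000000e+00  1.00000000e+00]] 330.4741816338028
[[-0.907  0.253 -0.335  0.969]
 [ 0.42   0.533 -0.735  0.942]
 [-0.007 -0.808 -0.59   0.705]
 [ 0.     0.     0.     1.   ]] 411.1055300680166
[[ 0.022 -0.997  0.071  0.54 ]
 [-0.999 -0.024 -0.025  0.182]
 [ 0.027 -0.07  -0.997  1.009]
 [ 0.     0.     0.     1.   ]] 387.35536476340815
```

View pics/s0.png

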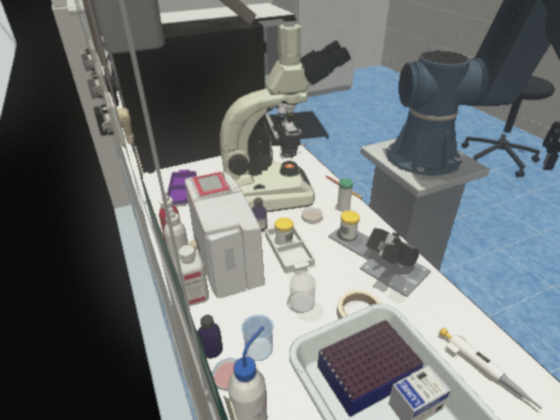

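View pics/t0.png

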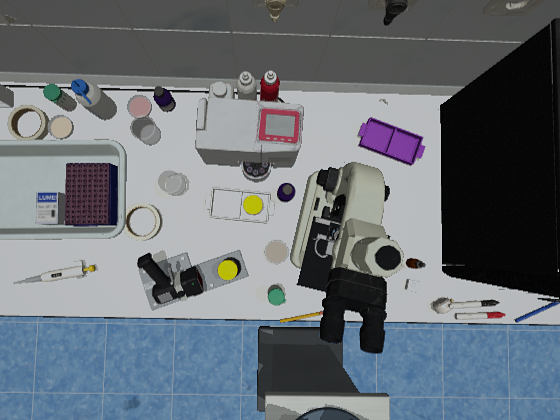

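View pics/w0.png

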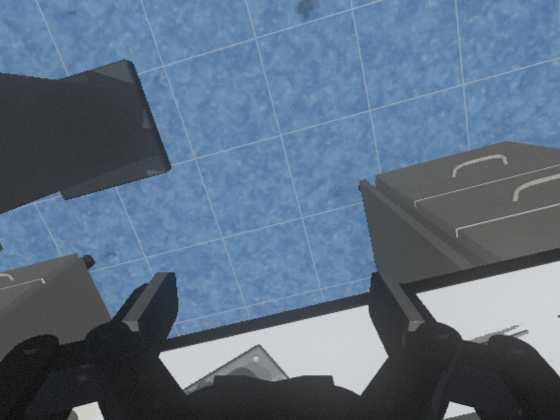

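The top view shows the yellow-lidded read cup at (228,270) on the stand. The carrier is at (240,205) with the waiting cup at (253,204). The flask is at (286,192), strips at (276,296), dish at (276,251), beaker at (173,183) and tape at (143,222).

```bash
python3 - <<'E'
from h import *
d=load('t0')
bgr=cv2.cvtColor(d['pixels'],cv2.COLOR_RGB2BGR)
cv2.imwrite('pics/t0c.png',cv2.resize(bgr[170:320,120:320],None,fx=4,fy=4,interpolation=cv2.INTER_CUBIC))
W=cloud(d)
# lids: yellow
hsv=cv2.cvtColor(bgr,cv2.COLOR_BGR2HSV)
m=cv2.inRange(hsv,(20,120,100),(35,255,255))
n,l,s,c=cv2.connectedComponentsWithStats(m)
for i in range(1,n):
    if s[i,4]>100:
        w=W[l==i]; print(c[i],s[i],pix2w(d,*c[i],z=0.07), np.nanmedian(w,0), np.nanpercentile(w,[2,98],axis=0).round(4).tolist())
s0=load('s0');b=cv2.cvtColor(s0['pixels'],cv2.COLOR_RGB2BGR)
cv2.imwrite('pics/s0c.png',cv2.resize(b[170:300,230:430],None,fx=4,fy=4,interpolation=cv2.INTER_CUBIC))
E
```

```text
[252.42508711 204.3554007 ] [243 195  20  19 287] [0.62486206 0.19970998 0.07      ] [0.62566829 0.20039733 0.0649089 ] [[0.6042, 0.1788, 0.061], [0.6459, 0.2206, 0.0683]]
[227.19873817 269.52681388] [218 260  20  20 317] [0.46638896 0.25623865 0.07      ] [0.46594446 0.25643752 0.07272586] [[0.4448, 0.2348, 0.0655], [0.4871, 0.2778, 0.0758]]
[299.20535714 316.82142857] [280 312  39  10 112] [0.35764776 0.08115777 0.07      ] [0.34558492 0.07497523 0.00768809] [[0.3345, 0.0269, 0.0016], [0.3568, 0.1209, 0.0115]]
```

View pics/t0c.png

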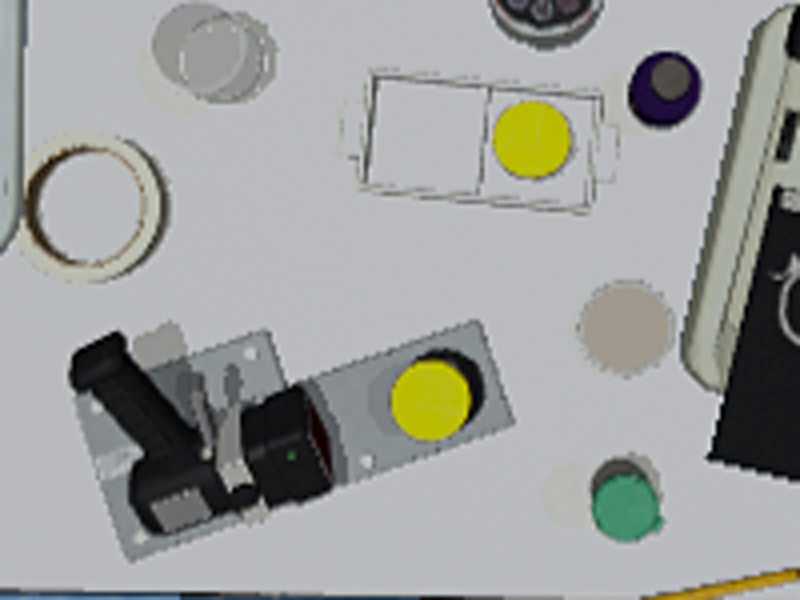

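View pics/s0c.png

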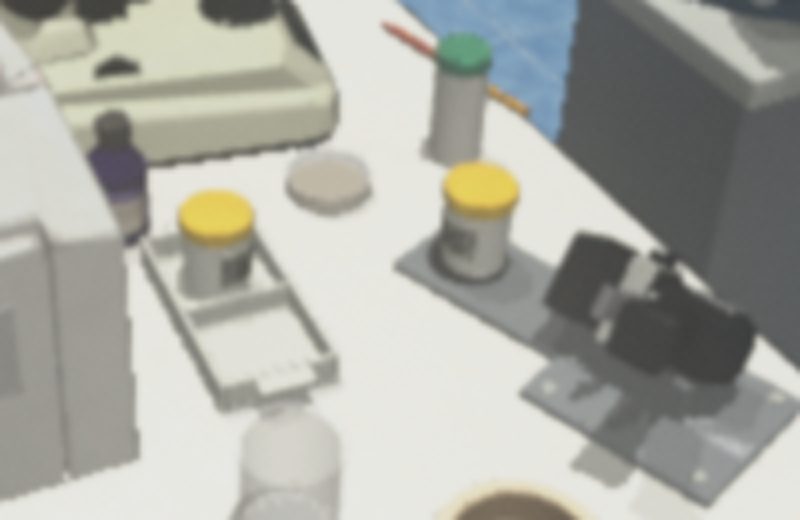

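```bash
python3 - <<'E'
from h import *
d=load('t0')
def fit(model,px,z):
    P=np.array([pix2w(d,120+(u+.5)/4-.5,170+(v+.5)/4-.5,z)[:2] for u,v in px]); M=np.array(model)/1000.
    mc,pc=M.mean(0),P.mean(0); H=(M-mc).T@(P-pc); a=np.arctan2(H[0,1]-H[1,0],H[0,0]+H[1,1])
    Rm=np.array([[np.cos(a),-np.sin(a)],[np.sin(a),np.cos(a)]]); t=pc-Rm@mc
    print('yaw',a,'t',t,'res mm',((P-(M@Rm.T+t))*1000).round(1).tolist()); return a,t
fit([[36,-36],[-36,-36],[-36,224],[75,94]],[(482,322),(515,425),(133,560),(268,330)],.008)
fit([[39,75],[39,-75],[-39,-75],[-39,75]],[(375,72),(602,97),(590,212),(360,190)],.024)
E
```

```text
yaw 0.35593618430030455 t [0.46707736 0.25086933] res mm [[-1.7, -0.2], [0.6, 2.0], [2.0, -2.8], [-1.0, 0.9]]
yaw -0.08041833081035676 t [0.62590897 0.23189461] res mm [[-1.4, -2.3], [-1.7, 2.0], [2.3, 1.8], [0.8, -1.5]]
```

```bash
cat >> h.py <<'E'
def down(psi): return np.array([np.cos(psi/2),np.sin(psi/2),0,0])
def wsnap(fn):
    p=np.array(r.current_tool_pos());q=np.array(r.current_ee_rot())
    d=optics.get_image('wrist'); T=np.eye(4);T[:3,:3]=R.from_quat(q).as_matrix();T[:3,3]=p
    d['camera_from_world']=np.linalg.inv(T@d['mount']); np.savez(fn,**d)
    cv2.imwrite(f'pics/{fn}.png',cv2.cvtColor(d['pixels'],cv2.COLOR_RGB2BGR)); return d
E
python3 - <<'E'
from h import *
r.move_to([.50,.30,.25],down(np.radians(100)));print(r.current_t(),r.current_q())
wsnap('w1')
E
```

```text
1.7167 [4.62158727e-01 4.13768387e-01 1.56733642e+00 2.14934561e-04
 1.16054286e+00 2.85807916e-01]
```

View pics/w1.png

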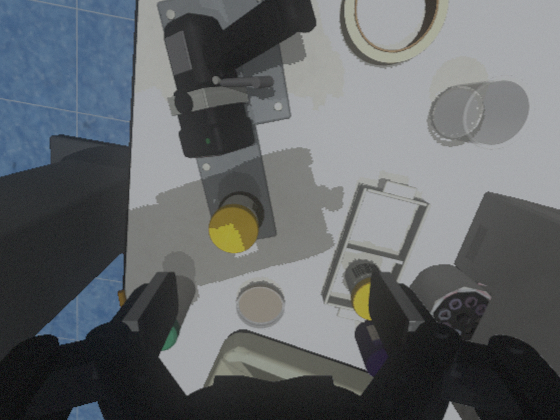

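```bash
python3 - <<'E'
from h import *
b=cv2.imread('pics/w1.png')
cv2.imwrite('pics/w1a.png',cv2.resize(b[0:150,140:340],None,fx=4,fy=4,interpolation=cv2.INTER_CUBIC))
cv2.imwrite('pics/w1b.png',cv2.resize(b[120:320,180:440],None,fx=3,fy=3,interpolation=cv2.INTER_CUBIC))
E
```

```text
(no output)
```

View pics/w1a.png

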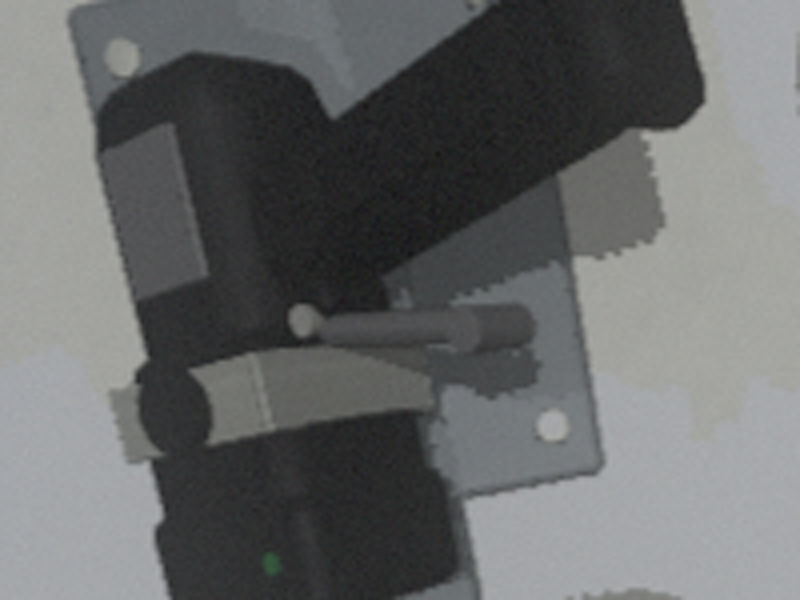

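View pics/w1b.png

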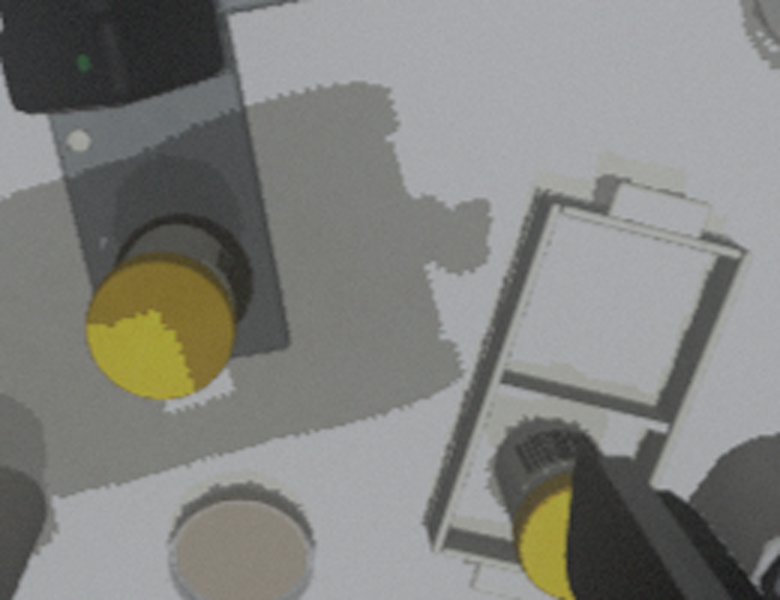

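```bash
python3 - <<'E'
from h import *
d=load('w1');W=cloud(d)
def fit(model,px,z):
    P=np.array([pix2w(d,u,v,z)[:2] for u,v in px]); M=np.array(model)/1000.
    mc,pc=M.mean(0),P.mean(0); H=(M-mc).T@(P-pc); a=np.arctan2(H[0,1]-H[1,0],H[0,0]+H[1,1])
    Rm=np.array([[np.cos(a),-np.sin(a)],[np.sin(a),np.cos(a)]]); t=pc-Rm@mc
    print('yaw',a,'t',t,'res mm',((P-(M@Rm.T+t))*1000).round(1).tolist()); return a,t
A=lambda u,v:(140+(u+.5)/4-.5,(v+.5)/4-.5); B=lambda u,v:(180+(u+.5)/3-.5,120+(v+.5)/3-.5)
a,t=fit([[75,94],[-36,224],[36,-36]],[A(603,470),A(72,8),B(288,347)],.008)
fit([[-39,75],[39,75],[-39,-75]],[B(537,190),B(748,250),B(432,547)],.024)
c,s=np.cos(a),np.sin(a); Rm=np.array([[c,-s],[s,c]])
S=W.copy(); S[...,:2]=(W[...,:2]-t)@Rm; S*=1000
# tilted scanner frame: rotate about y so u along grip elev 35
th=np.radians(35)
U=S[...,0]*np.cos(th)+(S[...,2]-46)*np.sin(th); V=S[...,1]; N=-S[...,0]*np.sin(th)+(S[...,2]-46)*np.cos(th)
m=(U>55)&(U<130)&(V>90)&(V<230)&(S[...,2]>50)&(abs(N)<40)
for u0 in range(50,130,8):
    k=m&(U>=u0)&(U<u0+8); print(u0,k.sum(), *(np.nanpercentile(X[k],[2,50,98]).round(1) for X in (V,N)) if k.sum() else '')
np.savez('fr',a=a,t=t)
for n,p in {'hinge':A(303,320),'tip':A(530,325)}.items():
    i=int(round(p[0])),int(round(p[1])); print(n,U[i[1],i[0]],V[i[1],i[0]],N[i[1],i[0]])
# cups
b=cv2.cvtColor(cv2.cvtColor(d['pixels'],cv2.COLOR_RGB2BGR),cv2.COLOR_BGR2HSV)
mm=cv2.inRange(b,(20,100,60),(35,255,255));n,l,st,ce=cv2.connectedComponentsWithStats(mm)
for i in range(1,n):
    if st[i,4]>200: print(ce[i],st[i],np.nanmedian(W[l==i],0),pix2w(d,*ce[i],z=.072))
for u,v in [(530,440),(580,440),(520,465),(555,450)]:
    p=B(u,v);print('label',pix2w(d,*p))
E
```

```text
yaw 0.349070733690269 t [0.46999546 0.25567447] res mm [[-1.4, 0.3], [2.1, -1.7], [-0.7, 1.4]]
yaw -0.05606419502474179 t [0.62807248 0.23827975] res mm [[-2.4, 1.2], [0.9, -2.7], [1.4, 1.5]]
50 162 [128.7 155.6 173.4] [-2.  13.7 16.9]
58 471 [124.8 155.  174.1] [-3.9 13.4 17.5]
66 544 [125.7 155.6 175.5] [-7.4 13.1 17.6]
74 420 [152.8 161.4 177.4] [-3.1 14.9 17.6]
82 464 [154.3 164.2 178.2] [-3.1 15.4 17.7]
90 449 [155.7 163.5 176.6] [-3.9 14.  16.7]
98 293 [155.8 165.2 174. ] [-0.7 16.6 18.4]
106 761 [156.  163.6 173.3] [-10.6   6.7  17.3]
114 0
122 0
hinge 24.711437523671165 137.85797800855462 12.633905292514694
tip 67.85818073301647 128.25159020597604 -8.085155731663658
[233.23919916 228.26923077] [ 209  204   50   49 1898] [0.46890805 0.26044002 0.07201059] [0.468902   0.26058429 0.072     ]
[362.18796992 299.45676692] [352 279  20  42 532] [0.6135333  0.20238106 0.06415441] [0.61117481 0.20609591 0.072     ]
label [0.61338226 0.2199543  0.02354806]
label [0.63140569 0.22444982 0.02605314]
label [0.60789689 0.21459834 0.03557066]
label [0.61829787 0.22414032 0.03804558]
```

```bash
python3 - <<'E'
from h import *
q=down(np.pi/2+.352)
r.move_to([.468,.2585,.17],q); wsnap('w2')
r.move_linear([.468,.2585,.066],vel=.12); print(r.current_contact_force())
r.set_gripper(0.3,squeeze=25); print(r.current_opening(),r.current_contact_force(),r.current_t()); wsnap('w3')
E
```

```text
[-0.17733438 -0.44675999  0.47133241]
0.5650100901820828 [-2.01128931 -1.17488856  5.90014557] 3.7333
```

View pics/w3.png

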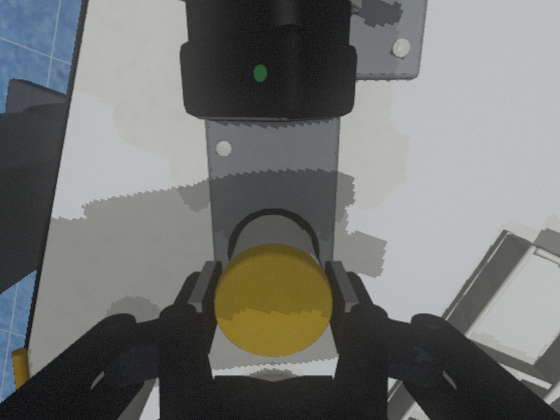

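View pics/w2.png

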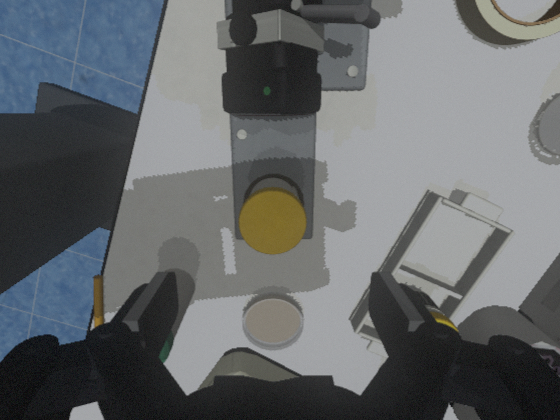

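```bash
python3 - <<'E'
from h import *
for f in('w2','w3'):
    d=load(f);b=cv2.cvtColor(cv2.cvtColor(d['pixels'],cv2.COLOR_RGB2BGR),cv2.COLOR_BGR2HSV)
    mm=cv2.inRange(b,(20,100,60),(35,255,255));n,l,st,ce=cv2.connectedComponentsWithStats(mm)
    i=1+np.argmax(st[1:,4]); W=cloud(d); w=W[l==i]; print(f,ce[i],st[i],np.nanmedian(w,0),pix2w(d,*(st[i,:2]+st[i,2:4]/2-.5),z=.072))
    # stand plate height points along columns
d=load('w3')
for u,v in [(222,149),(401,48),(205,121),(339,121),(355,78),(417,78)]: print(u,v,pix2w(d,u,v,.008))
b=cv2.imread('pics/w2.png'); cv2.imwrite('pics/w2c.png',cv2.resize(b[60:260,200:400],None,fx=4,fy=3,interpolation=cv2.INTER_CUBIC))
print(r.current_tool_pos())
E
```

```text
w2 [272.12014631 220.3587507 ] [ 239  187   68   67 3554] [0.46803619 0.26035978 0.07202577] [0.46816548 0.26070505 0.072     ]
w3 [272.86649017 300.11705749] [  214   244   119   113 10576] [0.46796412 0.2624087  0.07217177] [0.46798901 0.26238093 0.072     ]
222 149 [0.42456821 0.30166795 0.008     ]
401 48 [0.4923053  0.37876611 0.008     ]
205 121 [0.41188529 0.31242975 0.008     ]
339 121 [0.47760069 0.33653508 0.008     ]
355 78 [0.47678248 0.35848494 0.008     ]
417 78 [0.50609559 0.36924216 0.008     ]
[0.46821802 0.25861787 0.06653726]
```

View pics/w2c.png

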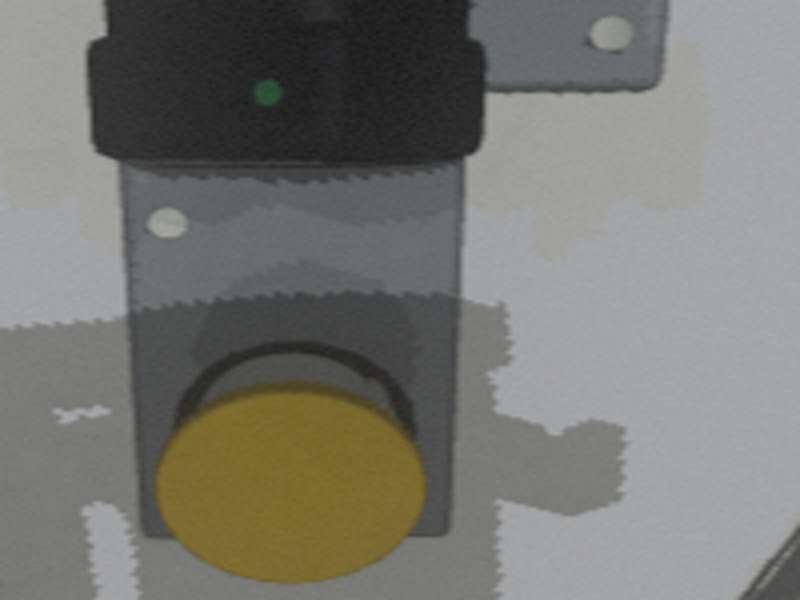

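```bash
python3 - <<'E'
from h import *
d=load('w2')
M=np.array([[36,-36],[-36,-36],[75,94]])/1000
P=np.array([pix2w(d,u,v,.008)[:2] for u,v in [(312.5,238.3),(235.5,238.3),(365.5,89.3)]])
mc,pc=M.mean(0),P.mean(0); H=(M-mc).T@(P-pc); a=np.arctan2(H[0,1]-H[1,0],H[0,0]+H[1,1])
Rm=np.array([[np.cos(a),-np.sin(a)],[np.sin(a),np.cos(a)]]); t=pc-Rm@mc
print(a,t,(P-(M@Rm.T+t))*1000)
E
```

```text
0.35629195603506564 [0.47043802 0.25679167] [[-0.3093966   0.25139768]
 [ 0.6004634   0.96639055]
 [-0.2910668  -1.21778823]]
```

```bash
python3 - <<'E'
from h import *
r.move_linear([.468,.2585,.16],vel=.15)
r.move_to([.6295,.2715,.15],down(np.pi/2-.068)); print(r.current_opening(),r.current_contact_force(),r.current_tool_pos(),r.current_t()); wsnap('w4');snap('top','t1');d=snap('scene','s1')
E
```

```text
0.5610838620278019 [-0.80446971 -0.82808367 -0.11535512] [0.62849962 0.27129113 0.14855639] 5.25
```

View pics/w4.png

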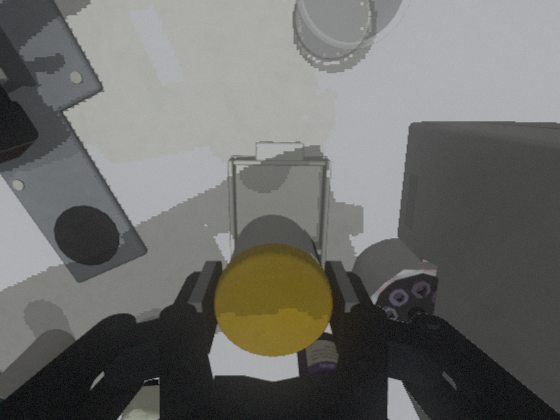

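View pics/s1.png

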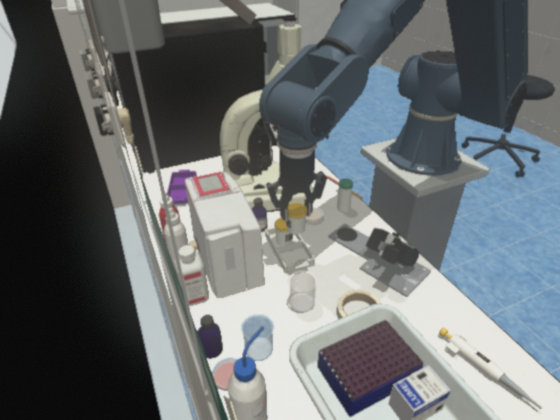

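```bash
python3 - <<'E'
from h import *
d=load('w4')
for n,u,v,z in [('c39,75 L',230,157,.024),('R',329,158,.024),('padw',87,236,.012)]: print(n,pix2w(d,u,v,z))
T=load('t1')
b=cv2.imread('pics/t1.png'); cv2.imwrite('pics/t1c.png',cv2.resize(b[180:320,140:280],None,fx=4,fy=4,interpolation=cv2.INTER_CUBIC))
b=cv2.imread('pics/w4.png'); cv2.imwrite('pics/w4c.png',cv2.resize(b[130:290,200:360],None,fx=4,fy=4,interpolation=cv2.INTER_CUBIC))
for p in [(.47,.256,.012),(.467,.251,.012)]: print(proj(T,p))
E
```

```text
c39,75 L [0.60052656 0.3152753  0.024     ]
R [0.67345612 0.30964869 0.024     ]
padw [0.47251483 0.25611969 0.012     ]
(np.float64(229.19470360978445), np.float64(266.3512247259067))
(np.float64(231.12486170772587), np.float64(267.5760915795417))
```

View pics/t1c.png

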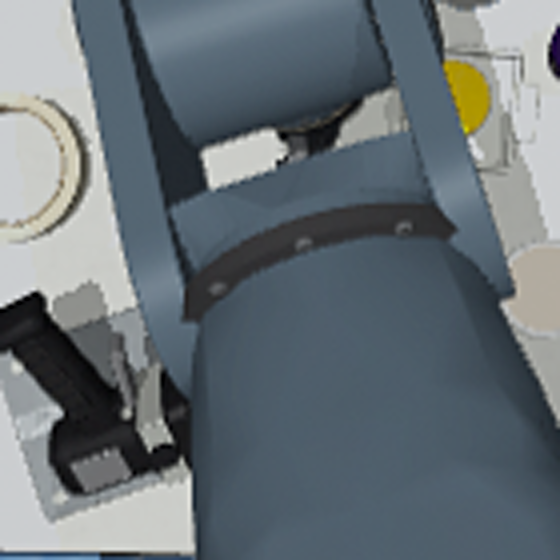

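View pics/w4c.png

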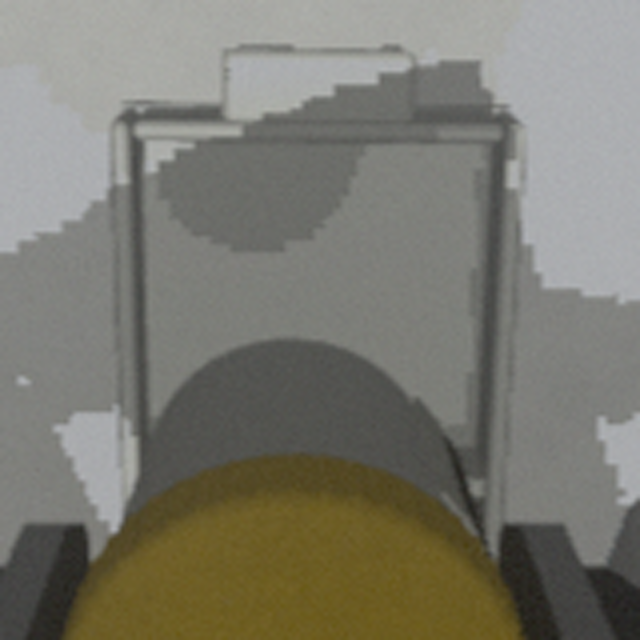

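```bash
python3 - <<'E'
from h import *
q=down(np.pi/2-.068)
r.move_linear([.6325,.2725,.075],vel=.12)
for z in (.062,.0595,.0575):
    r.move_linear([.6325,.2725,z],vel=.03); print(z,r.current_tool_pos(),r.current_contact_force())
    if r.current_contact_force()[2]>5: break
r.set_gripper(0.75); r.sleep(.1); print(r.current_contact_force(),r.current_t())
r.move_linear([.6325,.2725,.14],vel=.2)
r.move_to([.6285,.275,.20],q)
wsnap('w5');print(r.current_t())
E
```

```text
0.062 [0.63251796 0.27250353 0.06193335] [-1.23405943 -0.37369101 -1.4389443 ]
0.0595 [0.63243331 0.27246386 0.05939152] [ 0.05115787 -0.33464526 -0.41674632]
0.0575 [0.63253659 0.27269295 0.05835006] [-3.60606449 -0.85041812  7.79582608]
[ 0.60499441 -0.04650601 -0.6473974 ] 7.6667
8.6333
```

View pics/w5.png

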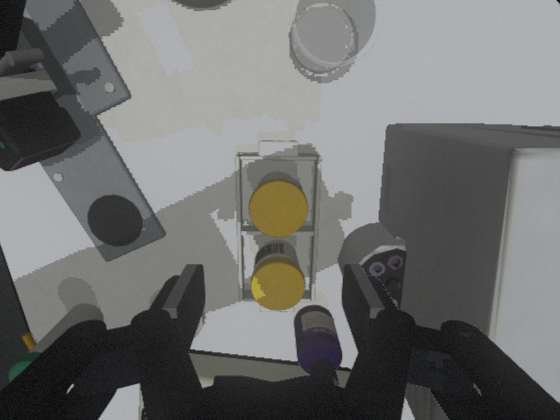

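```bash
python3 - <<'E'
from h import *
d=load('w5')
b=cv2.imread('pics/w5.png'); cv2.imwrite('pics/w5c.png',cv2.resize(b[140:320,220:340],None,fx=5,fy=3.3,interpolation=cv2.INTER_CUBIC))
cv2.imwrite('pics/w5d.png',cv2.resize(b[225:315,235:325],None,fx=6.6,fy=6.6,interpolation=cv2.INTER_CUBIC))
b=cv2.cvtColor(b,cv2.COLOR_BGR2HSV)
mm=cv2.inRange(b,(20,100,60),(35,255,255));n,l,st,ce=cv2.connectedComponentsWithStats(mm);W=cloud(d)
for i in range(1,n):
    if st[i,4]>200: print(ce[i],st[i],np.nanmedian(W[l==i],0),pix2w(d,*(st[i,:2]+st[i,2:4]/2-.5),z=.064))
print('padw',pix2w(d,115.5,220,.012))
E
```

```text
[277.78824416 207.68274303] [ 249  179   59   58 2654] [0.63349585 0.27428736 0.06401902] [0.63368516 0.27449493 0.064     ]
[277.41941229 283.73241318] [ 251  258   54   52 2246] [0.62878237 0.20501021 0.06404332] [0.6288417 0.2053321 0.064    ]
padw [0.47290902 0.25679407 0.012     ]
```

View pics/w5d.png

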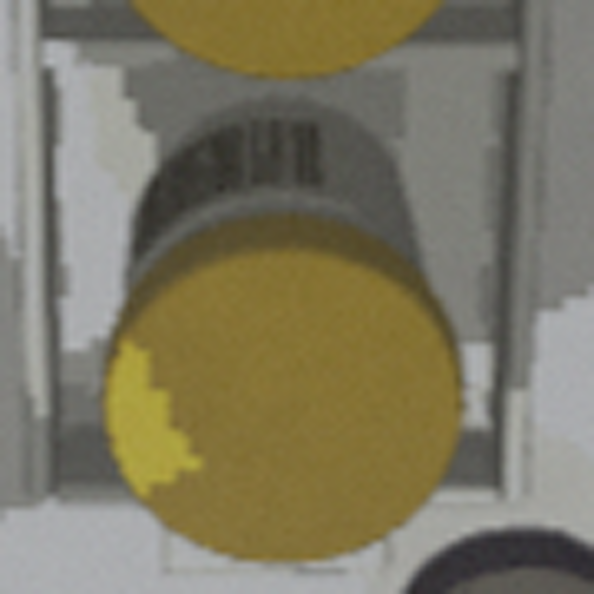

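View pics/w5c.png

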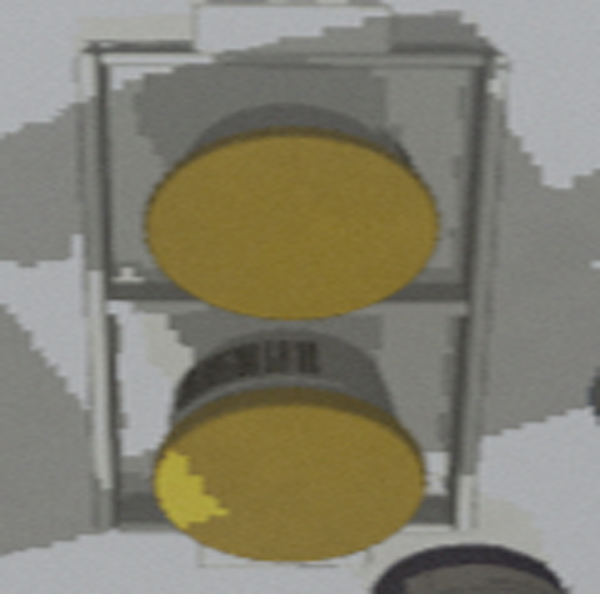

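```bash
python3 - <<'E'
from h import *
def ang(d,u,v,c,rad=.0228):
    T=np.linalg.inv(w2c(d)); a=T[:3,:3]@np.array([(u-d['cx'])/d['fx'],(v-d['cy'])/d['fy'],1.]); o=T[:3,3]
    e=o[:2]-c; A=a[:2]@a[:2];B=2*e@a[:2];C=e@e-rad**2; D=B*B-4*A*C
    s=(-B-np.sqrt(max(D,0)))/(2*A); p=o+s*a; return np.degrees(np.arctan2(p[1]-c[1],p[0]-c[0])),p[2],D>0
d=load('w5'); c=np.array([.6288,.2053])
f=lambda u,v:(235+(u+.5)/6.6-.5,225+(v+.5)/6.6-.5)
for u,v in [(322,125),(322,155),(322,185),(150,205),(145,240),(300,150),(270,150)]: print('w',u,v,ang(d,*f(u,v),c))
d=load('s0'); W=cloud(d)
b=cv2.cvtColor(cv2.imread('pics/s0.png'),cv2.COLOR_BGR2HSV)
mm=cv2.inRange(b,(20,100,60),(35,255,255));n,l,st,ce=cv2.connectedComponentsWithStats(mm)
for i in range(1,n):
    if st[i,4]>60: print(ce[i],st[i],np.nanmedian(W[l==i],0),pix2w(d,*(st[i,:2]+st[i,2:4]/2-.5),z=.06))
b=cv2.imread('pics/s0.png');cv2.imwrite('pics/s0d.png',cv2.resize(b[212:252,268:302],None,fx=16,fy=14,interpolation=cv2.INTER_CUBIC))
E
```

```text
w 322 125 (np.float64(70.6031441606161), np.float64(0.026885267013169567), np.True_)
w 322 155 (np.float64(71.47659787551207), np.float64(0.03779803878482163), np.True_)
w 322 185 (np.float64(72.29031998934256), np.float64(0.04800522732981177), np.True_)
w 150 205 (np.float64(141.1718661827688), np.float64(0.03500205078144836), np.True_)
w 145 240 (np.float64(142.17800272257094), np.float64(0.04559524628245565), np.True_)
w 300 150 (np.float64(79.38367575371251), np.float64(0.03738137741907882), np.True_)
w 270 150 (np.float64(90.01975530046766), np.float64(0.03761105502363743), np.True_)
[349.65128205 217.01538462] [341 211  18  13 195] [0.4702673  0.26389245 0.07233507] [0.46102049 0.2498015  0.06      ]
[283.66666667 224.00520833] [275 218  18  13 192] [0.62845259 0.20823365 0.06443165] [0.6269435  0.20319151 0.06      ]
```

View pics/s0d.png

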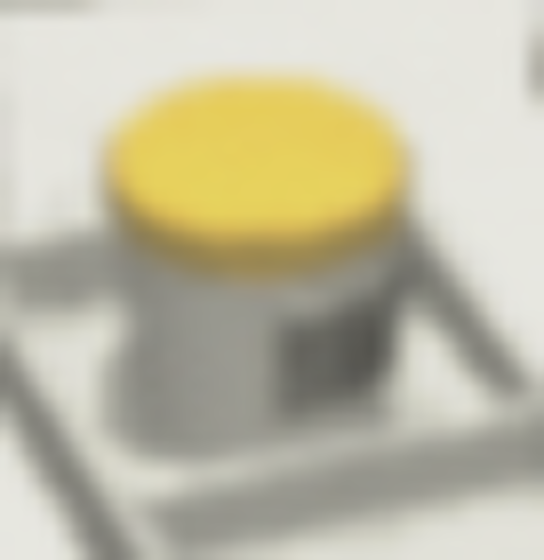

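```bash
python3 - <<'E'
from h import *
q=down(np.pi/2-.068)
r.set_gripper(.9)
r.move_to([.6275,.2035,.13],q)
r.move_linear([.6275,.2035,.058],vel=.12)
r.set_gripper(.3,squeeze=25);print(r.current_opening(),r.current_contact_force())
wsnap('w6')
r.move_linear([.6275,.2035,.14],vel=.15)
r.move_to([.4695,.254,.15],down(np.pi/2-.068-np.radians(4.7)))
wsnap('w7');print(r.current_t(),r.current_opening(),r.current_tool_pos())
E
```

```text
0.5627996986147987 [-0.79400345  0.03967812  5.65456344]
12.0167 0.5630960528334039 [0.47018743 0.25394625 0.14969504]
```

View pics/w7.png

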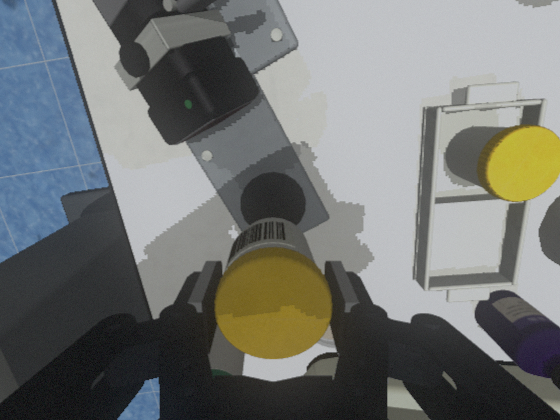

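View pics/w6.png

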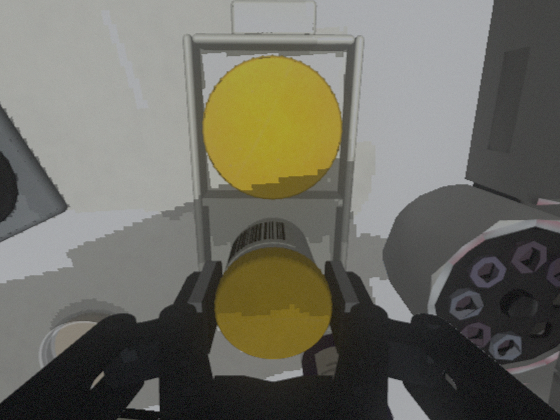

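```bash
python3 - <<'E'
from h import *
d=load('w7');print('pad',pix2w(d,272.5,200.5,.012))
r.move_linear([.4700,.2545,.082],vel=.12)
for z in (.0695,.0675,.0655,.064):
    r.move_linear([.4700,.2545,z],vel=.03); f=r.current_contact_force(); print(z,r.current_tool_pos(),f)
    if f[2]>4: break
r.set_gripper(0.75); r.sleep(.1); print(r.current_contact_force(),r.current_t())
r.move_linear([.4700,.2545,.15],vel=.2)
r.move_to([.445,.31,.25],down(np.pi/2+.354)); wsnap('w8');snap('scene','s2');print(r.current_t())
E
```

```text
pad [0.47117281 0.25907667 0.012     ]
0.0695 [0.46998176 0.25450969 0.06943619] [-0.23611518  0.38243351 -0.80888604]
0.0675 [0.46995428 0.2544902  0.06743911] [-0.49817807 -0.84826503 -0.44156829]
0.0655 [0.47022895 0.25474743 0.06638645] [-3.96918027  0.04836096 10.97680089]
[ 0.28568107 -0.39136416 -0.46254235] 14.2083
15.425
```

View pics/w8.png

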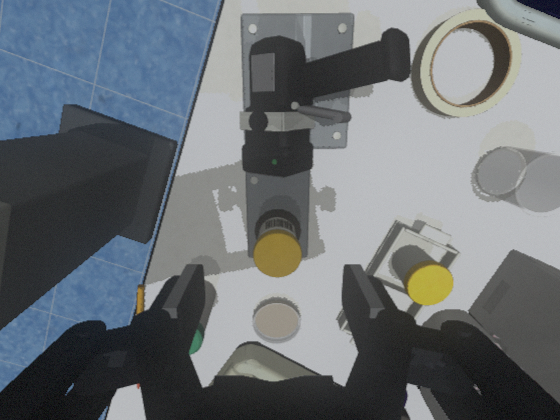

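```bash
python3 - <<'E'
from h import *
b=cv2.imread('pics/w8.png')
cv2.imwrite('pics/w8a.png',cv2.resize(b[185:285,230:330],None,fx=6,fy=6,interpolation=cv2.INTER_CUBIC))
cv2.imwrite('pics/w8b.png',cv2.resize(b[5:185,230:420],None,fx=4,fy=3.3,interpolation=cv2.INTER_CUBIC))
E
```

```text
(no output)
```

View pics/w8a.png

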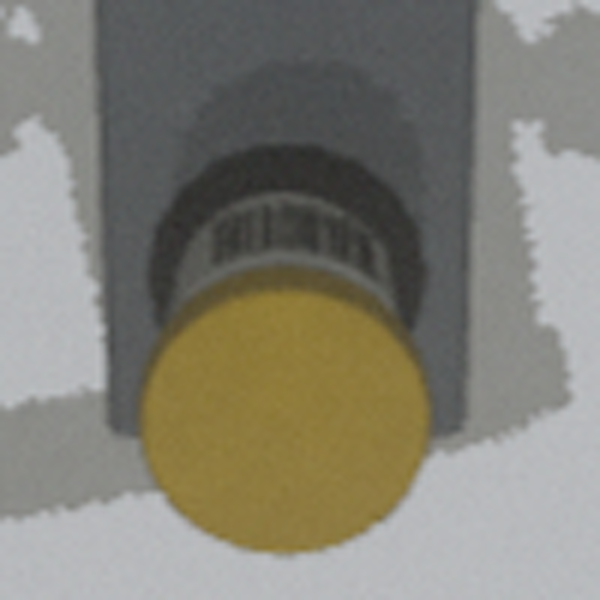

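View pics/w8b.png

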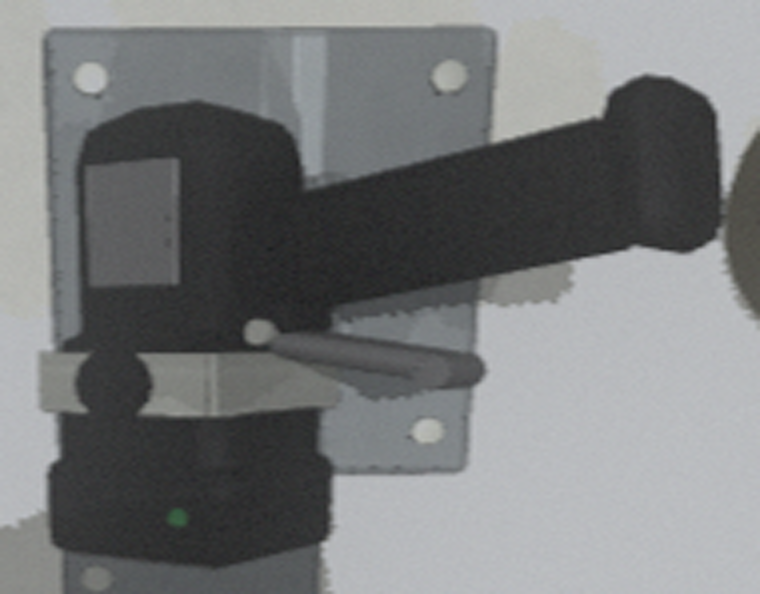

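```bash
python3 - <<'E'
from h import *
d=load('w8');W=cloud(d)
b=cv2.cvtColor(cv2.imread('pics/w8.png'),cv2.COLOR_BGR2HSV)
mm=cv2.inRange(b,(20,100,60),(35,255,255));n,l,st,ce=cv2.connectedComponentsWithStats(mm)
for i in range(1,n):
    if st[i,4]>200: print(ce[i],np.nanmedian(W[l==i],0))
f=lambda u,v:(230+(u+.5)/4-.5,5+(v+.5)/3.3-.5)
M=np.array([[75,94],[-36,224],[75,224]])/1000; px=[f(467,470),f(43,30),f(497,28)]
g=lambda u,v:(230+(u+.5)/6-.5,185+(v+.5)/6-.5)
M=np.vstack([M,[[.036,-.036],[-.036,-.036]]]);px+=[g(467,430),g(110,435)]
P=np.array([pix2w(d,u,v,.008)[:2] for u,v in px])
mc,pc=M.mean(0),P.mean(0); H=(M-mc).T@(P-pc); a=np.arctan2(H[0,1]-H[1,0],H[0,0]+H[1,1])
Rm=np.array([[np.cos(a),-np.sin(a)],[np.sin(a),np.cos(a)]]); t=pc-Rm@mc
print(a,t,((P-(M@Rm.T+t))*1000).round(1).tolist())
S=W.copy(); S[...,:2]=(W[...,:2]-t)@Rm; S*=1000
th=np.radians(35)
U=S[...,0]*np.cos(th)+(S[...,2]-46)*np.sin(th); V=S[...,1]; N=-S[...,0]*np.sin(th)+(S[...,2]-46)*np.cos(th)
print('cup on stand',S[l==np.argmax(st[1:,4])+1].shape)
m=(U>40)&(U<130)&(V>90)&(V<230)&(N>8)&(N<25)
for u0 in range(42,122,6):
    k=m&(U>=u0)&(U<u0+6); print(u0+3,k.sum(), *(np.nanpercentile(X[k],[2,50,98]).round(1) for X in (V,N)) if k.sum() else '')
for nme,p in {'hinge':f(260,332),'tip':f(480,370),'tipfront':f(470,384),'mid':f(380,362)}.items():
    i=int(round(p[0])),int(round(p[1])); print(nme,U[i[1],i[0]],V[i[1],i[0]],N[i[1],i[0]])
np.savez('fr2',a=a,t=t)
E
```

```text
[276.96536059 253.20102215] [0.46964095 0.2550704  0.07204133]
[428.28676022 282.9566809 ] [0.63021586 0.27446406 0.06410587]
0.3602412787859385 [0.47072501 0.25586228] [[-0.6, 0.5], [1.5, -1.3], [-0.1, -2.2], [-0.9, 1.7], [0.0, 1.3]]
cup on stand (1761, 3)
45 279 [130.3 156.3 171.9] [ 8.4 14.6 17.6]
51 272 [129.1 157.4 172.5] [ 8.5 14.4 17.4]
57 306 [128.4 158.6 173.7] [ 8.4 14.5 17.1]
63 321 [125.4 158.4 174.7] [ 8.8 14.  17.5]
69 291 [126.8 161.5 176.1] [ 8.5 14.6 16.9]
75 280 [153.  164.4 177.4] [ 8.8 15.3 17.6]
81 277 [154.2 165.4 178.1] [ 8.8 15.5 17.3]
87 303 [155.3 166.9 179.2] [ 8.5 15.2 17.1]
93 336 [156.4 167.8 180.1] [ 9.2 14.  16.6]
99 322 [157.6 171.1 185.9] [10.  15.  17.3]
105 486 [155.6 171.9 186.5] [11.3 16.1 18.1]
111 316 [156.7 167.4 182.8] [ 8.3 13.4 16.8]
117 0
123 0
hinge 27.24254725079254 138.04107057797228 13.366725995286853
tip 69.15987253298474 128.0920883734469 -6.680838469632128
tipfront 67.1052073512232 124.85053749391263 -5.711610495189248
mid 54.27603691983023 130.77307984706349 10.205186294533224
```

```bash
cat >> h.py <<'E'
A_ST=.357; T_ST=np.array([.4706,.2557,0])
RS=R.from_euler('z',A_ST).as_matrix()
def sqframe(rake=np.radians(10),V0=.1555,U0=.053):
    th=np.radians(35)
    eu=np.array([np.cos(th),0,np.sin(th)]);ev=np.array([0,1.,0]);en=np.array([-np.sin(th),0,np.cos(th)])
    o=eu*U0+ev*V0+np.array([0,0,.046])
    x=np.cos(rake)*eu+np.sin(rake)*ev; y=-np.sin(rake)*eu+np.cos(rake)*ev
    return RS@np.array([x,y,en]).T, RS@o+T_ST
def sqpose(x,y,z,sgn=1):
    F,o=sqframe(); p=o+F@np.array([x,y,z]); tz=-F[:,2]; ty=sgn*F[:,1]; tx=np.cross(ty,tz)
    return p,R.from_matrix(np.array([tx,ty,tz]).T).as_quat()
E
python3 - <<'E'
from h import *
print(r.current_q())
for s in(1,-1):
  for z in(.15,-.001):
    p,q=sqpose(.002,0,z,s); print(s,z,p.round(3),r.inverse_kinematics(p,q))
E
```

```text
[ 5.21902874e-01  3.42745394e-01  1.67745790e+00 -1.35959283e-04
  1.12489685e+00  1.69612951e-01]
1 0.15 [0.378 0.387 0.2  ] [ 0.82923736  0.26189536  2.0651027  -0.81602345  0.36631835 -0.56733689]
1 -0.001 [0.459 0.418 0.077] [ 0.74933059  0.60506641  1.93415234 -1.44641635  0.22285023  0.0247643 ]
-1 0.15 [0.378 0.387 0.2  ] [ 0.82923736  0.26189536  2.0651027  -0.81602345  0.36631835  2.57425577]
-1 -0.001 [0.459 0.418 0.077] None
```

```bash
cat >> h.py <<'E'
def sqpose2(x,y,d,tilt):
    """grasp point at squeeze (x,y,0); TCP d behind along tool; tilt deg from squeeze normal, about y (toward vertical)"""
    F,o=sqframe(); t=np.radians(tilt); n=F@np.array([np.sin(t),0,np.cos(t)])
    tz=-n; ty=F[:,1]; tx=np.cross(ty,tz)
    return o+F@np.array([x,y,0])+n*d, R.from_matrix(np.array([tx,ty,tz]).T).as_quat()
E
python3 - <<'E'
from h import *
for t in(5,10,15):
  for z in(.14,.07,-.001):
    p,q=sqpose2(.002,0,z,t); k=r.inverse_kinematics(p,q);print(t,z,p.round(3),None if k is None else np.round(k,2))
E
```

```text
5 0.14 [0.392 0.395 0.199] [ 0.81  0.3   1.98 -0.56  0.45 -0.83]
5 0.07 [0.425 0.406 0.138] [ 0.77  0.45  1.95 -0.71  0.34 -0.7 ]
5 -0.001 [0.459 0.418 0.077] [ 0.74  0.6   1.89 -0.91  0.26 -0.52]
10 0.14 [0.401 0.401 0.204] [ 0.79  0.32  1.9  -0.39  0.57 -1.  ]
10 0.07 [0.43  0.409 0.141] [ 0.76  0.46  1.88 -0.47  0.45 -0.94]
10 -0.001 [0.459 0.418 0.077] [ 0.74  0.61  1.84 -0.58  0.35 -0.85]
15 0.14 [0.411 0.406 0.209] [ 0.78  0.35  1.82 -0.29  0.69 -1.11]
15 0.07 [0.435 0.412 0.143] [ 0.75  0.48  1.82 -0.33  0.56 -1.08]
15 -0.001 [0.459 0.418 0.077] [ 0.73  0.62  1.79 -0.39  0.45 -1.03]
```

```bash
python3 - <<'E'
from h import *
r.set_gripper(1.0)
p,q=sqpose2(.003,0,.14,10); r.move_to(p,q); wsnap('w9')
p,q=sqpose2(.003,0,.06,10); r.move_linear(p,vel=.12); wsnap('w10'); snap('scene','s3'); print(r.current_t(),r.current_contact_force())
E
```

```text
17.825 [-0.21544828  0.53898566 -0.12635412]
```

View pics/w10.png

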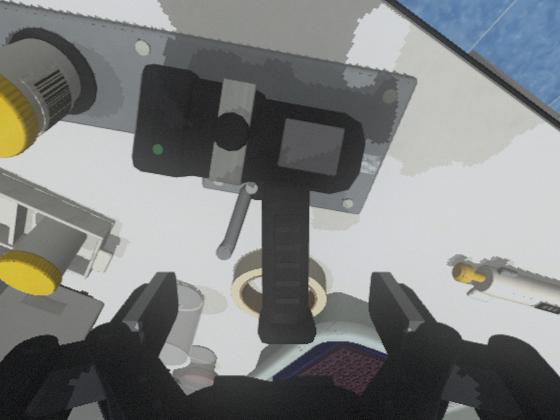

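View pics/s3.png

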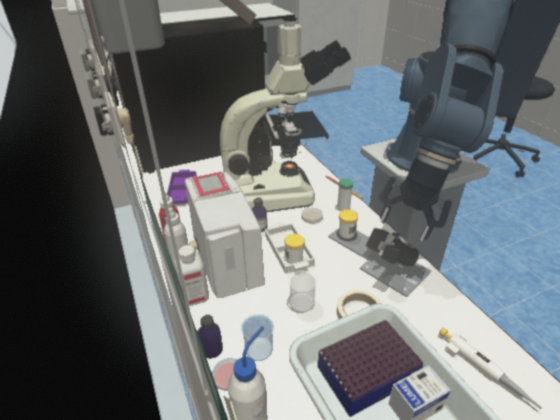

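```bash
python3 - <<'E'
from h import *
F,o=sqframe()
p,q=sqpose2(.003,0,-.001,10); r.move_linear(p,vel=.08); print(F.T@r.current_contact_force(),r.current_t()); wsnap('w11')
E
```

```text
[-0.274563    0.21216261  0.34239647] 18.7417
```

View pics/w11.png

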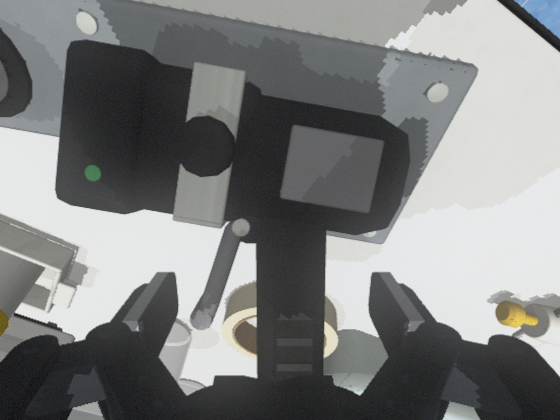

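```bash
python3 - <<'E'
from h import *
F,o=sqframe()
p,q=sqpose2(.003,.001,-.001,10); r.move_linear(p,vel=.03)
for g in (.62,.5,.3):
    r.set_gripper(g,squeeze=30); r.sleep(.1); print(g,r.current_opening(),F.T@r.current_contact_force(),r.current_t())
wsnap('w12')
E
```

```text
0.62 0.6244811048730914 [ 1.59000527 -5.59458544  3.65968833] 19.5667
0.5 0.5036103029477788 [ 2.84296761 -6.70681589  3.49356616] 19.9333
0.3 0.4567461432055608 [ 2.65466141 -2.38930643  6.4826281 ] 20.25
```

View pics/w12.png

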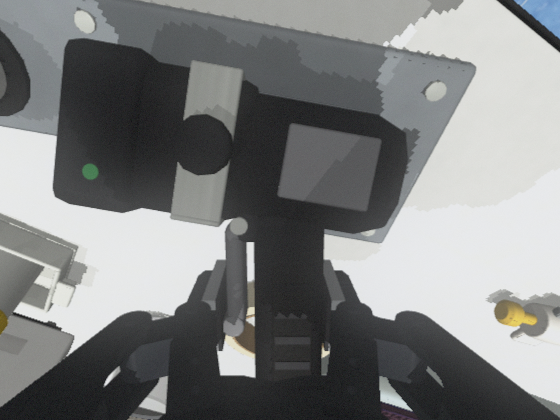

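```bash
python3 - <<'E'
from h import *
F,o=sqframe()
r.set_gripper(.3,squeeze=60); r.sleep(.3); print(r.current_opening(),F.T@r.current_contact_force(),r.current_torque(),r.current_t())
r.set_gripper(.3,squeeze=90); r.sleep(.6); print(r.current_opening(),F.T@r.current_contact_force(),r.current_t())
b=cv2.imread('pics/w12.png'); cv2.imwrite('pics/w12c.png',cv2.resize(b[200:380,180:360],None,fx=4,fy=3.3,interpolation=cv2.INTER_CUBIC))
E
```

```text
0.43915909985128176 [1.9932763  0.77774936 8.62931277] [-0.2092861   0.05535436 -0.1446012 ] 20.8167
0.43362296228536723 [ 1.25325079  2.69894051 11.13405583] 21.6333
```

View pics/w12c.png

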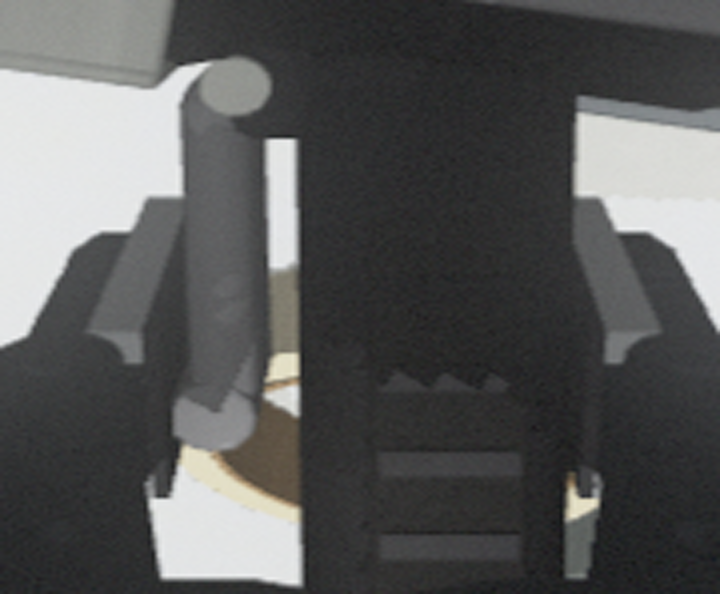

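```bash
python3 - <<'E'
from h import *
wsnap('w13'); r.sleep(.3); print(r.current_opening(),r.current_t())
b=cv2.imread('pics/w13.png'); cv2.imwrite('pics/w13c.png',cv2.resize(b[200:380,180:360],None,fx=4,fy=3.3,interpolation=cv2.INTER_CUBIC))
E
```

```text
0.43047181185885885 21.9833
```

View pics/w13c.png

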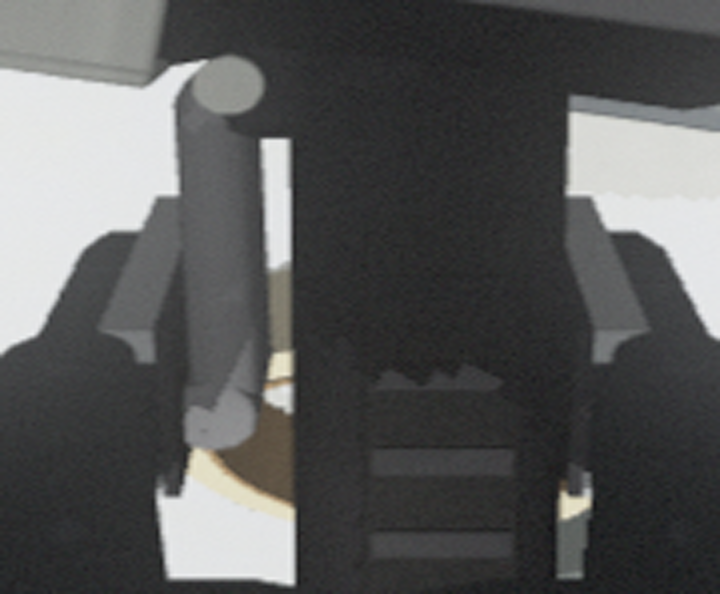

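```bash
python3 - <<'E'
from h import *
F,o=sqframe()
r.set_gripper(1.0,squeeze=25); r.sleep(.3); wsnap('w14');print(r.current_opening(),F.T@r.current_contact_force())
p,q=sqpose2(.003,0,-.001,10);r.move_linear(p,vel=.05)
p,q=sqpose2(.003,0,.10,10); r.move_linear(p,vel=.12); wsnap('w15'); snap('scene','s4');print(r.current_t())
E
```

```text
1.0008265309534288 [0.7708335  0.14229142 0.13323014]
24.2167
```

View pics/w15.png

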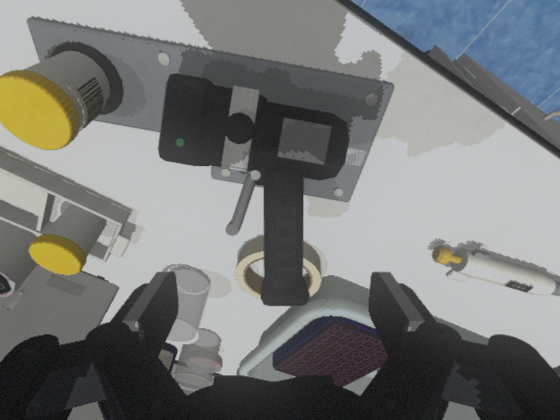

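View pics/w14.png

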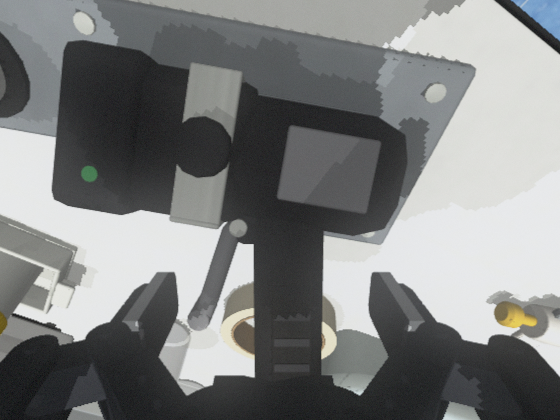

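```bash
python3 - <<'E'
from h import *
q=down(np.pi/2-.068-np.radians(4.7))
r.move_to([.45,.29,.22],q)
r.set_gripper(.9)
r.move_to([.470,.2547,.14],q)
r.move_linear([.470,.2547,.066],vel=.12)
r.set_gripper(.3,squeeze=25);print(r.current_opening(),r.current_contact_force())
r.move_linear([.470,.2547,.15],vel=.15)
q=down(np.pi/2-.068)
r.move_to([.6275,.2035,.15],q); wsnap('w16');print(r.current_t(),r.current_opening())
E
```

```text
0.5657820137840512 [-1.15315829e+00  3.31217496e-04  6.80055892e+00]
28.95 0.5689215281623587
```

View pics/w16.png

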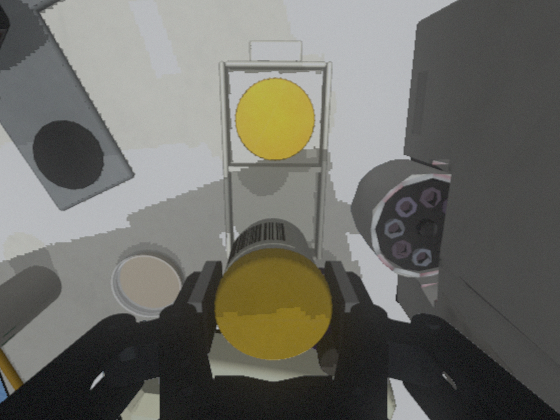

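The cup is held over place 0, with the carrier walls at columns 228 and 322. I'll lower it the same way as before.

```bash
python3 - <<'E'
from h import *
x,y=.628,.2025
r.move_linear([x,y,.075],vel=.12)
for z in (.0615,.0595,.0575,.056):
    r.move_linear([x,y,z],vel=.03); f=r.current_contact_force(); print(z,r.current_tool_pos(),f)
    if f[2]>4: break
r.set_gripper(0.75); r.sleep(.1); print(r.current_contact_force(),r.current_t())
r.move_linear([x,y,.14],vel=.2)
r.move_to([.60,.30,.25],down(np.pi/2-.068)); r.sleep(.2)
wsnap('w17')
r.move_to([.40,.40,.28],down(np.pi/2+.35)); snap('scene','s5');snap('top','t5');wsnap('w18');print(r.current_t(),r.current_contact_force())
E
```

```text
0.0615 [0.62801501 0.20250292 0.06143339] [ 0.60288191 -0.20418602 -0.19743838]
0.0595 [0.62796363 0.20249777 0.05944571] [ 0.21439657  0.76219231 -0.71474349]
0.0575 [0.62805938 0.202633   0.05866093] [-5.67657976 -0.82471861 11.23142288]
[-0.2136997  -0.18120567 -0.01768496] 31.2333
33.75 [ 0.06639548 -0.05913566  0.03699928]
```

View pics/w17.png

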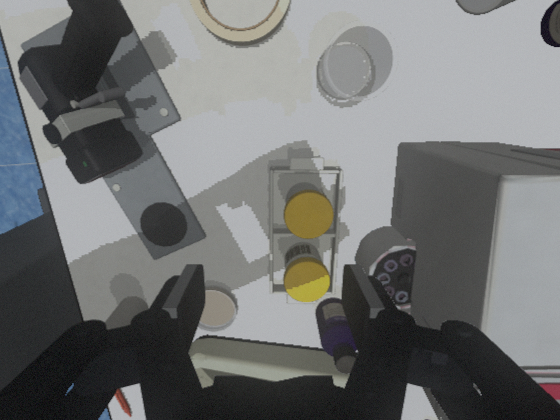

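View pics/s5.png

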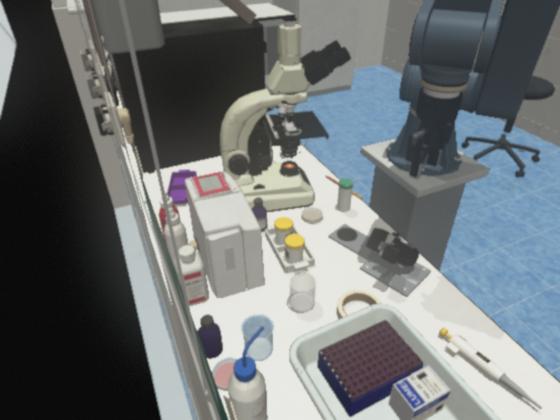

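View pics/t5.png

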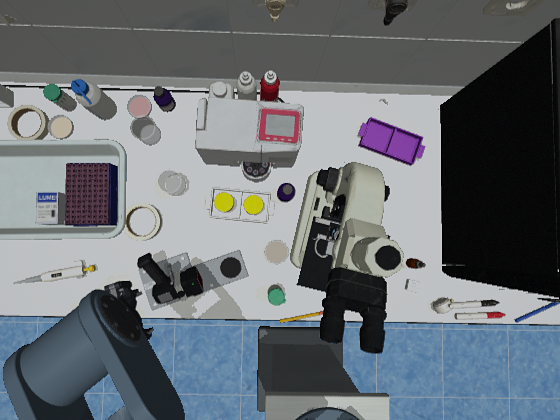

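Both cups stand in the carrier: the top view shows them at (224,203) and (254,204). The bystanders are where they were, the trigger is out, and the arm is clear. I'm handing in.

```bash
python3 -c "
from h import *
print(r.current_t(),r.hand_in())"
```

```text
the job is handed in; nothing more can be done
33.75 None
```

I did the whole job in order and handed it in at 33.75 s of the 72 s allowed; the hand-in reports no verdict.

**What I did:**
- **Read cup:** I put it back in the carrier's empty place.
- **Waiting cup:** I stood it on the pad with its barcode facing the scanner's window and let go.
- **Trigger:** I squeezed it in against the grip and held it for well over half a second. It then sprang back.
- **Return:** I put the waiting cup back in its own carrier place.

**Last checks:**
- **Cups:** The last pictures show both cups upright in their places. No force reading at set-down was above about 11 N.
- **On the pad:** The waiting cup stood within about 4 mm of the pad's centre, with its barcode about 4° off square.
- **Trigger:** After I let go it was back at its rest position in the picture.
- **Bystanders and arm:** The bystanders look unmoved. The arm stood clear with about 0 N on the tool.

**What disagreed:**
- **Cameras:** The top and wrist cameras differed by about 3–6 mm on positions, more than the stated 2 mm. I used values between the two, leaning on where the gripper had actually held the cups.
- **First squeeze:** At 30 N the jaws stopped 1–2 mm short of fully in. I raised the grip to 60 and then 90 N until they were about 38 mm apart, which is where the trigger should be fully in. That is my only evidence, along with the pictures, because the trigger's angle can't be read directly.

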